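# Book in a parcel at the shop counter: square it in the scale's corner stop and scan it

### The job

Book in the small labelled parcel: push it square and flush into the corner stop of the parcel scale with its label facing the bar-code reader. Then scan it by squeezing the reader's trigger firmly, without crushing it, fully home against its grip, one finger on the trigger and one on the back of the grip, hold it there for about a second, and let the trigger spring back. Do not pull the trigger before the parcel is home, and leave the other things on the counter where they are.

Things in the scene. Friction and masses are not known exactly. Their poses are not given: they have to be found in the camera images.
- corner (a point): inner corner of the parcel scale's L-shaped aluminium stop, at the height of its flat steel platter (40 above the counter; all sizes here in mm). x points at the far stop (inner face x = 0), y at the left stop (inner face y = 0). The platter lies on the -x, -y side, 280 along x, 220 along y; the stops are 8 thick and 45 high. Fixed, but its place and yaw on the counter change.
- scale: the fixed scale, origin at the counter right below the corner, same axes. Its read-out console, 100 x 100 x 50 high (mm), stands on the counter outside the left stop, around x -200, y 68.
- parcel_mid (a point): middle of the loose brown carton with the white label (mm): 95 along its x, 65 along its y, 80 high, 0.25 to 0.5 kg. It starts upright on the platter, off the stops and turned by up to 0.4 rad. Home, touching both stops, this point is at x -47.5, y -32.5, z 40 from the corner, axes parallel.
- parcel_label (a point): middle of the label, on the carton's -y face, the one towards the reader; label 72 x 58 mm with level black bars
- parcel: the parcel carton, origin under its centre, axes as parcel_mid
- grip_mid (a point): middle of the grip of the off-white pistol-shaped bar-code reader that lies on its side in a rigid stand, to the right of the scale. x runs along the grip to the head, y out of its front through the trigger, z to the free side, leaning 20 degrees from upright, roughly to the robot: fingers pointing along -z straddle the grip. In mm: x -76 to 30, y -17 (flat back) to 13, z -15 to 15.
- grip: the same grip, same frame, fixed. Battery cap at its end (mm): x -91 to -65, y -19 to 21. Squeeze it with no more than 40 N, or the case cracks. This point is about 87 above the counter; save grip and head, nothing lies within 40 of the trigger.
- window (a point): middle of the window at the front of the reader's head, about 145 to 195 mm from the label when the parcel is home. In grip_mid's frame the head begins at x 25 (at the back) to 48 (at the window), runs from y -32 to 86 and its highest side is z 35. The stand's post is beyond the head.
- trigger_face (a point): point on the front (pressed) face of the mid-grey trigger blade. In mm in grip_mid's frame it is at x 0, z 0 and y 31 at rest, y 23 when squeezed home: 48, then 40, from the grip's back. The blade is 17 wide in z and spans x 32 (hinge, at the head) to -14 (free end); at rest it slants outwards to the free end, y 34; squeezed home it is parallel to the grip's back.
- trigger (a joint): angle of the sprung trigger: 0 at rest, 0.25 at its stop, squeezed home. 4 N starts it, 10 N at the blade's middle holds it home; a read takes half a second beyond 0.22. The reader does not give: if the jaws are not centred on it, one finger meets the grip's back first and the trigger stops short; shift the hand along grip_mid's y until the side force is gone.
- tape_roll_mid (a point): bystander: roll of packing tape lying flat, 100 across, 24 high, in mm; this point is 12 above its underside, on its axis
- drink_mid (a point): bystander: drink bottle standing, 64 across, 190 high, in mm; this point is 95 above its underside, on its axis
- can_mid (a point): bystander: coffee can standing, 52 across, 104 high, in mm; this point is 52 above its underside, on its axis
- cups_mid (a point): bystander: short stack of paper cups, mouth down, 82 across at the foot, 85 high, in mm; this point is 42 above its underside, on its axis
- sweets_mid (a point): bystander: flat white box of sweets, 85 x 45 x 20 high, in mm; this point is 10 above its underside, on its axis
- flat_box_mid (a point): bystander: second, flat carton without a label, 150 x 110 x 35 high; not the one to scan, in mm; this point is 17 above its underside, on its axis
- stapler_mid (a point): bystander: small desk stapler, 95 x 50 x 35 high, in mm; this point is 12 above its underside, on its axis
Mind the look-alikes: they are no part of the job. What is shaped like the parcel but pink or yellow is not meant.

How it is judged (in metres and radians):
On the way, in this order (a step that is already met when the one before it is completed fails the run):
1. the parcel stands square and flush in the corner stop, label towards the reader (x of parcel_mid in the frame of corner between -0.05 and -0.04 m and y of parcel_mid in the frame of corner between -0.035 and -0.025 m and z of parcel_mid in the frame of corner below 0.044 m and angle between parcel_mid's own z axis and vertical below 0.04 rad and y of parcel_label in the frame of corner below -0.055 m and angle between the x axis of parcel_mid and the x axis of corner, either way round below 0.03 rad), for 0.2 s.
2. the trigger is squeezed fully home between the fingers, one of them on the grip, with the parcel home (all of step 1 and value of joint trigger above 0.22 rad and contact force between the fingers and grip above 1 N), for 0.5 s.
3. the trigger has sprung back (value of joint trigger below 0.03 rad), for 0.2 s.
At the end, for the whole second after the job is handed in: the parcel stands still, upright on the platter, label towards the reader, both faces within 2.5 mm of the stops and square to 0.03 rad, and the trigger is back at rest (under 0.03 rad), with the fingers off it (all of step 1 and value of joint trigger below 0.03 rad and linear speed of parcel below 0.01 m/s); the robot touches nothing.
It fails at once if the trigger is pulled (beyond 0.1 rad) while the parcel is not home (value of joint trigger above 0.1 rad and not (x of parcel_mid in the frame of corner between -0.0535 and -0.04 m and y of parcel_mid in the frame of corner between -0.0385 and -0.025 m and z of parcel_mid in the frame of corner below 0.044 m and angle between parcel_mid's own z axis and vertical below 0.04 rad and y of parcel_label in the frame of corner below -0.055 m and angle between the x axis of parcel_mid and the x axis of corner, either way round below 0.07 rad)).
It fails at once if the reader's grip is crushed (over 45 N) (contact force between the fingers and grip above 45 N).
It fails at once if another thing on the counter is shifted by more than 30 mm or knocked over (distance of any of tape_roll_mid, drink_mid, can_mid, cups_mid, sweets_mid, flat_box_mid, stapler_mid from where it was at the start of the episode above 0.03 m).
It also fails if it takes over 72 s, if anything falls off the work surface, if the arm or the gripper's body presses on something with over 40 N, if the wrist force passes 120 N, or if a joint passes its speed limit or range.

### The arm

A 6-joint arm with a two-finger parallel gripper is mounted at the origin on the work surface. World frame = base frame: x ahead of the robot, y to its left, z up, the work surface at z = 0. Lengths are in mm, angles in rad, forces in N, time in s.
With the tool pointing down it reaches from about 400 to 925 mm from the base axis. Payload 12.5 kg.
Tool frame: the origin (TCP) lies between the finger pads; the fingertips stand 22 mm ahead of it and the grasp point (between the pads) lies 3 mm ahead of it; x points along the fingers, y is the direction in which the jaws open and shut, and the axes are right-handed (so a half turn about x gives the same grasp; the last joint's range is limited). The gripper opens to 95 mm and grips with 3 to 60 N. Pads are 20 mm wide; open, the fingers measure 119 mm over their backs; the gripper's body (75 mm by 180 mm) begins 59 mm behind the grasp point.
Start: joints at [-1.234, 0.491, 1.559, -0, 1.092, -0.106], TCP at [267.818, -564.728, 236.661] pointing down, gripper open.
Joint ranges: [-3.1, 3.1], [-0.84, 2.19], [0.05, 2.79], [-1.13, 4.28], [0.06, 2.93], [-2.69, 2.69]. Speed limits (rad/s): [2.22, 2.22, 2.79, 3.14, 3.14, 3.14].

### API

Orientations are given as a rotation vector (axis times angle).
In Python, from rig import * gives the robot as it stands. The module is installed in compiled form; this text tells all that it offers. Calls block until the motion is done:
- reach(position, orientation): joint-space move of the TCP to a pose.
- move_straight(position, frame=None, velocity=150, threshold=None): straight line of the TCP; frame=None keeps the orientation; velocity is the mean speed in mm/s. With threshold (N) it stops when the force on the tool has changed by that much, and returns True; else False.
- goto_joints(angles): joint-space move.
- gripper_to(opening, strength=None): opening from 0.0 (shut) to 1.0 (fully open); strength is the grip in N (None keeps the last); returns when the fingers have stopped.
- wait(seconds).
- ik(position, orientation): joint angles nearest the present ones, or None.
- get_state(): the state.
- capture(name): name is "scene" or "top"; returns a dict with "frame" (384x512x3 uint8, red, green, blue), "fx", "fy", "cx", "cy" (pixels), "T" (4x4, takes a point from camera to world coordinates). Camera axes: x right, y up, looking along -z (the intrinsics and any distortion apply to the point x, -y, -z); pixel columns grow to the right and rows downward; lengths in mm; the calibration is good to about 2 mm. A picture is of the moment at which its call begins. There is no depth.
A pose or a line that the arm cannot do raises IKError and nothing moves.
- sign_off(): hands the job in, once; it reports no verdict.
The state is a dict: "clock": time; "joint_positions": joint angles; "qd": joint speeds; "effort": joint torques, N m; "tool_pos": TCP position; "eef_rot": TCP orientation; "ft_force": force on the tool from outside, world axes, zero at the start; "moment": the same for the moment, N m; "gripper_width": opening from 0.0 (shut) to 1.0 (fully open).
Only numpy, scipy, OpenCV 4.12 (cv2) and the standard library are available. Lean on these libraries where they do the work, as an engineer would, in place of code of your own. Each camera call takes 0.05 s, during which the arm holds its last target. There are 200 camera calls.

## Working session

There is one attempt and no reset: what is moved stays moved. The work goes in short steps, each a Python script; the robot and the scene stay as the last script left them, time stands still between calls to the robot, and variables do not carry over. Pictures are saved under pics/ and viewed, about 8 in all and at most 12, crops included, and the job is handed in when it is done.

```bash
mkdir -p pics; python3 - <<'E'
from rig import *
import cv2,numpy as np
for n in("scene","top"):
    c=capture(n);cv2.imwrite(f"pics/{n}0.png",cv2.resize(c["frame"][:,:,::-1],(800,600),interpolation=cv2.INTER_CUBIC))
    cv2.imwrite(f"{n}_raw.png",c["frame"][:,:,::-1])
    print(n,{k:v for k,v in c.items() if k not in("frame",)})
print(get_state())
E
```

```text
scene {'fx': 461.6618172713646, 'fy': 461.6618172713646, 'cx': 248.36421917022298, 'cy': 195.75674730248514, 'T': array([[-2.50565404e-01, -7.39598706e-01,  6.24668499e-01,
         1.39920417e+03],
       [ 9.68005491e-01, -2.00406075e-01,  1.51005875e-01,
         2.43074084e+02],
       [ 1.35036121e-02,  6.42519385e-01,  7.66150437e-01,
         1.11548738e+03],
       [ 0.00000000e+00,  0.00000000e+00,  0.00000000e+00,
         1.00000000e+00]])}
top {'fx': 477.47116136977934, 'fy': 477.47116136977934, 'cx': 254.30616255955937, 'cy': 196.55048916233142, 'T': array([[ 8.92997928e-03,  9.87992884e-01, -1.54241097e-01,
         2.80884625e+02],
       [-9.99947406e-01,  9.60102303e-03,  3.60625558e-03,
         5.22468552e+01],
       [ 5.04382718e-03,  1.54200781e-01,  9.88026659e-01,
         1.63236365e+03],
       [ 0.00000000e+00,  0.00000000e+00,  0.00000000e+00,
         1.00000000e+00]])}
{'clock': 0.1, 'joint_positions': array([-1.23360635e+00,  4.91480103e-01,  1.55939192e+00, -1.00143803e-05,
        1.09171210e+00, -1.05563414e-01]), 'qd': array([ 5.44533266e-04,  6.15716175e-04, -1.24414948e-03,  2.19243652e-03,
        1.00896391e-05,  6.78300734e-04]), 'effort': array([ 2.69572527e-03, -6.13623977e+01, -2.58605826e+01,  6.93962350e-02,
        4.70320252e-02, -5.35945594e-05]), 'tool_pos': array([ 267.74120912, -564.52758758,  236.13091773]), 'eef_rot': array([ 1.97636295,  0.44584041, -1.97661294]), 'ft_force': array([-0.62909394, -0.70469105,  0.21633812]), 'moment': array([-0.00307345, -0.01172487,  0.02674821]), 'gripper_width': 0.9990416744377292}
```

View pics/scene0.png

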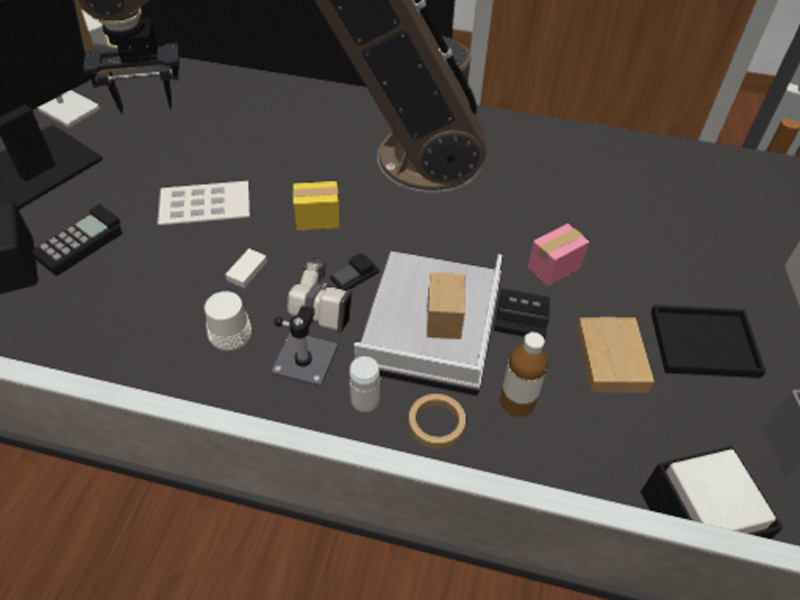

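View pics/top0.png

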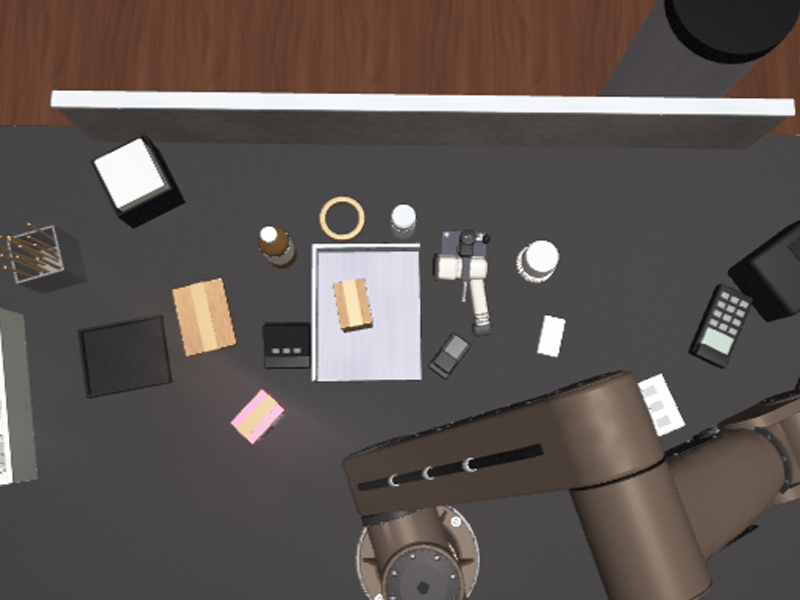

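The top view shows the scale with its corner at about (315,246), the parcel at (353,305), and the reader's grip running from (478,280) to (484,330). The stapler is at (450,355). Next, an enlarged crop.

```bash
python3 - <<'E'
import cv2
a=cv2.imread("top_raw.png")[140:260,190:330]
cv2.imwrite("pics/topc.png",cv2.resize(a,(700,600),interpolation=cv2.INTER_CUBIC))
a=cv2.imread("scene_raw.png")[150:255,170:340]
cv2.imwrite("pics/scenec.png",cv2.resize(a,None,fx=4.7,fy=4.7,interpolation=cv2.INTER_CUBIC))
E
```

```text
(no output)
```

View pics/topc.png

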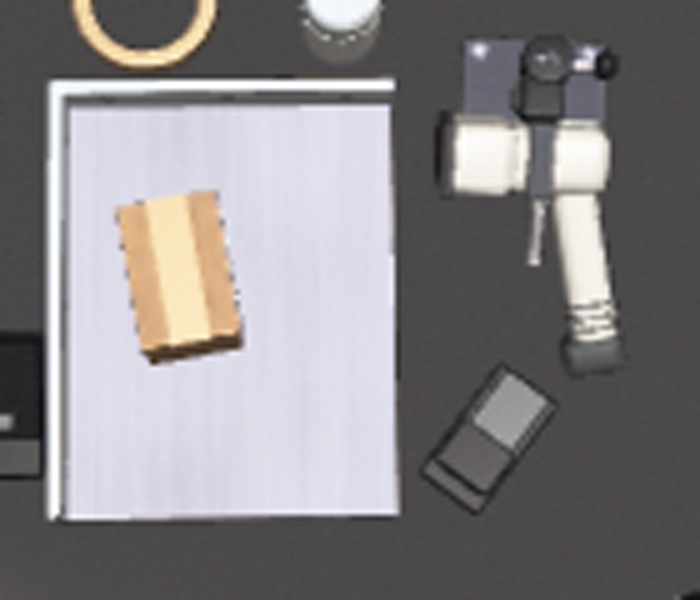

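View pics/scenec.png

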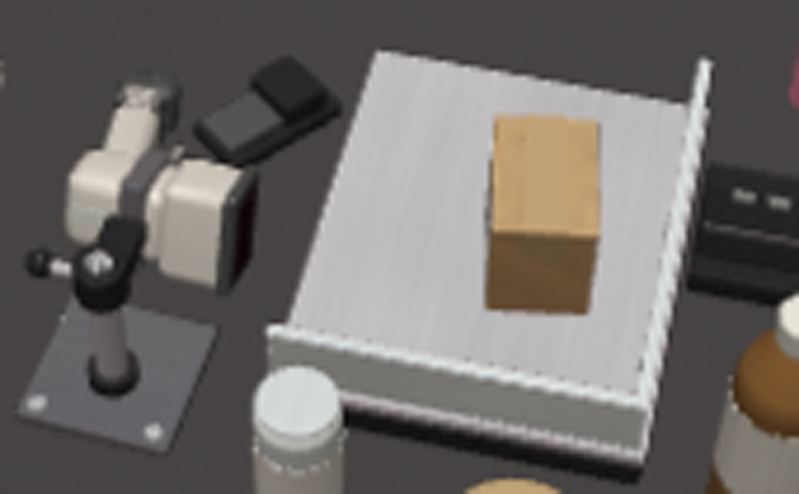

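Crop observations, in crop pixels:
- The stop's inner corner is at the top left, about (67,105).
- The parcel top has corners at about (117,207), (216,190), (242,335) and (143,351).
- The grip axis runs from (578,200) to (596,340). The trigger tip is at about (534,264), on the side towards the scale.

Next I cast rays for these points.

```bash
cat > h.py <<'E'
import numpy as np
CAM={"top":(477.471,254.306,196.550,np.array([[8.92997928e-03,9.87992884e-01,-1.54241097e-01,280.884625],[-9.99947406e-01,9.60102303e-03,3.60625558e-03,52.2468552],[5.04382718e-03,1.54200781e-01,9.88026659e-01,1632.36365]])),
"scene":(461.6618,248.3642,195.7567,np.array([[-2.50565404e-01,-7.39598706e-01,6.24668499e-01,1399.20417],[9.68005491e-01,-2.00406075e-01,1.51005875e-01,243.074084],[1.35036121e-02,6.42519385e-01,7.66150437e-01,1115.48738]]))}
def ray(cam,u,v):
    f,cx,cy,T=CAM[cam]; return T[:,3],T[:,:3]@np.array([(u-cx)/f,-(v-cy)/f,-1])
def onz(cam,u,v,z):
    o,d=ray(cam,u,v); return o+d*(z-o[2])/d[2]
def tc(u,v,z): return onz("top",190+(u+.5)/5-.5,140+(v+.5)/5-.5,z)
def sc(u,v,z): return onz("scene",170+(u+.5)/4.7-.5,150+(v+.5)/4.7-.5,z)
E
python3 - <<'E'
from h import *
np.set_printoptions(precision=1,suppress=True)
P=lambda n,p:print(n,p)
for n,u,v in[("far-left pl",68,105),("far-right pl",391,105),("near-right pl",400,515),("near-left pl",66,518)]:P(n,tc(u,v,40))
for n,u,v in[("st outer corner",49,81),("inner corner top",66,95),("left stop near outer",47,520),("left near inner",60,517),("far right outer",394,80),("far right inner",394,91)]:P(n,tc(u,v,85))
for n,u,v in[("sc outer corner",645,412),("far stop right outer",270,335),("left stop near",704,62)]:P(n,sc(u,v,85))
P("sc near right pl",sc(378,52,40))
q=[tc(*p,120) for p in((117,207),(216,190),(242,335),(143,351))]
for a in q:P("parcel",a)
P("mid",np.mean(q,0))
q=[sc(*p,120) for p in((495,115),(600,120),(598,236),(490,232))]
for a in q:P("parcel sc",a)
P("mid sc",np.mean(q,0))
for n,u,v,z in[("grip L head",555,200,105),("grip R head",602,200,105),("grip L butt",575,300,80),("grip R butt",615,300,80),("trig tip",534,264,90),("trig top",540,200,95),("cap end L",567,373,60),("cap end R",619,370,60),("capL",565,340,70),("capR",622,340,70)]:P(n,tc(u,v,z))
for n,u,v,z in[("bottle cap",268,235,190),("can top",403,212,104)]:P(n,onz("top",u*.64,v*.64,z))
E
```

```text
far-left pl [652. 222.  40.]
far-right pl [654.2   1.5  40. ]
near-right pl [375.   -5.8  40. ]
near-left pl [370.9 216.2  40. ]
st outer corner [657.7 230.2  85. ]
inner corner top [648.3 218.7  85. ]
left stop near outer [367.  223.8  85. ]
left near inner [369.  215.4  85. ]
far right outer [660.7   1.   85. ]
far right inner [653.2   0.9  85. ]
sc outer corner [659.9 230.1  85. ]
far stop right outer [662.9   5.6  85. ]
left stop near [371.8 219.6  85. ]
sc near right pl [376.9  -0.9  40. ]
parcel [566.4 180.2 120. ]
parcel [578.2 116.6 120. ]
parcel [484.   98.5 120. ]
parcel [473.1 161.5 120. ]
mid [525.4 139.2 120. ]
parcel sc [486.8 101.3 120. ]
parcel sc [473.8 165.4 120. ]
parcel sc [566.4 181.6 120. ]
parcel sc [580.2 118.7 120. ]
mid sc [526.8 141.8 120. ]
grip L head [ 576.7 -103.6  105. ]
grip R head [ 577.  -134.3  105. ]
grip L butt [ 514.7 -118.9   80. ]
grip R butt [ 514.9 -145.3   80. ]
trig tip [536.8 -91.1  90. ]
trig top [578.5 -94.8  95. ]
cap end L [ 468.7 -115.5   60. ]
cap end R [ 471. -150.   60.]
capL [ 489.4 -113.2   70. ]
capR [ 489.8 -150.9   70. ]
bottle cap [648.4 305.  190. ]
can top [723.2  36.5 104. ]
```

```bash
cat >> h.py <<'E'
from rig import *
from scipy.spatial.transform import Rotation as Rn
np.set_printoptions(precision=3,suppress=True)
C=np.array([652.,221.,0]);YAW=0.02
ex=np.array([np.cos(YAW),np.sin(YAW),0]);ey=np.array([-np.sin(YAW),np.cos(YAW),0])
def cw(x,y,z): return C+ex*x+ey*y+np.array([0,0,z])   # corner-frame xy, world z
def rot(X,Y): return Rn.from_matrix(np.c_[X,Y,np.cross(X,Y)]).as_rotvec()
DN=np.array([0,0,-1.])
def best(p,X,Y):
    q0=get_state()["joint_positions"]; c=[]
    for s in(1,-1):
        o=rot(X,s*Y);q=ik(p,o)
        if q is not None:c.append((np.abs(np.array(q)-q0).max(),tuple(o)))
    print("opts",[round(a[0],2) for a in c]); return np.array(min(c)[1])
def st(m=""):
    s=get_state();print(m,round(s["clock"],1),s["tool_pos"],"F",s["ft_force"],"w",round(s["gripper_width"],3))
E
python3 - <<'E'
from h import *
p=cw(-126,-152,260); o=best(p,DN,ex)
reach(p,o); gripper_to(0.63,30); st("above")
move_straight(cw(-126,-152,78)); st("down")
hit=move_straight(cw(-126,-70,78),velocity=50,threshold=18); st(f"push {hit}")
move_straight(cw(-126,-90,78)); move_straight(cw(-126,-90,230)); 
p=cw(-205,-38,230);o=best(p,DN,ey);reach(p,o);gripper_to(0.26,30)
move_straight(cw(-205,-38,78));st("down2")
c=capture("top");import cv2
cv2.imwrite("pics/t2.png",cv2.resize(c["frame"][140:260,190:330,::-1],(700,600),interpolation=cv2.INTER_CUBIC))
E
```

```text
opts [np.float64(1.23)]
above 3.3 [529.044  66.542 260.01 ] F [-0.16   0.384 -0.149] w 0.629
down 4.7 [529.388  66.523  78.652] F [-0.317 -0.032 -0.584] w 0.63
push True 6.1 [527.589 143.174  77.951] F [-0.479 -4.032  3.604] w 0.63
opts [np.float64(1.44), np.float64(1.7)]
down2 10.7 [448.05  178.994  78.555] F [-0.915 -0.13   0.144] w 0.258
```

View pics/t2.png

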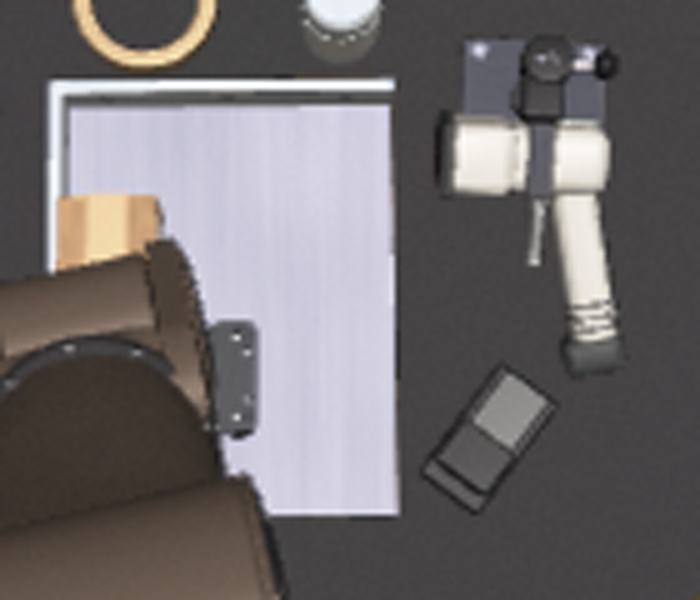

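The parcel is now square against the left stop, its top edge running from (58,197) to (158,196). The contact position agrees: 143.2+75 gives 218.2, against the wall at 218.5. Next comes the push in +x, then a final +y and +x press.

```bash
python3 - <<'E'
from h import *
import cv2
hit=move_straight(cw(-98,-38,78),velocity=50,threshold=18); st(f"pushx {hit}")
move_straight(cw(-125,-38,78)); move_straight(cw(-125,-38,230))
p=cw(-49,-100,230);o=best(p,DN,ex);reach(p,o);gripper_to(0.6,30)
move_straight(cw(-49,-100,78))
hit=move_straight(cw(-49,-68,78),velocity=40,threshold=18); st(f"pushy {hit}")
move_straight(cw(-49,-95,78)); move_straight(cw(-49,-95,230))
p=cw(-135,-36,230);o=best(p,DN,ey);reach(p,o);gripper_to(0.26,30)
move_straight(cw(-135,-36,78))
hit=move_straight(cw(-98,-36,78),velocity=40,threshold=15); st(f"pushx {hit}")
move_straight(cw(-125,-36,78)); move_straight(cw(-125,-36,250)); 
reach(cw(-150,-330,300),get_state()["eef_rot"]);st()
c=capture("top");cv2.imwrite("t3_raw.png",c["frame"][:,:,::-1])
a=cv2.resize(c["frame"][150:220,190:260,::-1],(560,560),interpolation=cv2.INTER_CUBIC)
cv2.imwrite("pics/t3.png",a)
E
```

```text
pushx True 12.5 [542.122 180.59   77.624] F [-0.382  0.048 -0.716] w 0.261
opts [np.float64(1.45)]
pushy True 17.7 [604.489 144.876  78.06 ] F [ 0.199 -3.659  3.154] w 0.601
opts [np.float64(1.45), np.float64(1.69)]
pushx True 23.0 [542.146 182.679  77.728] F [ 0.579 -1.027  0.227] w 0.26
 25.7 [ 508.755 -111.181  299.683] F [-0.606 -0.525 -0.752] w 0.26
```

View pics/t3.png

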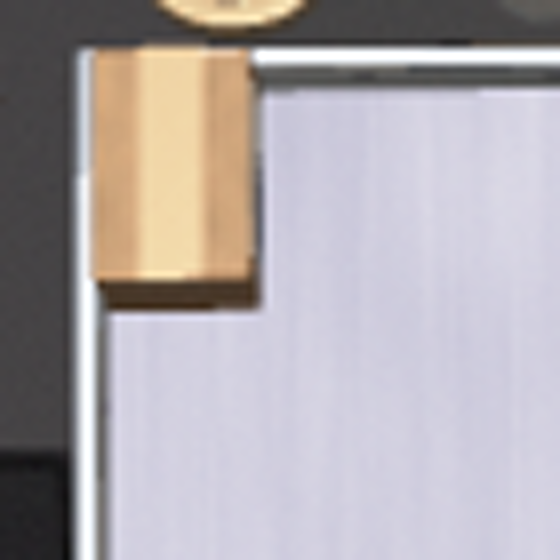

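The parcel sits in the corner with its top at (92,48) to (252,280). The repeat x push stopped at the same spot, 542.1 both times. Now a quick numeric check, then the reader approach from the grip measurements.

```bash
python3 - <<'E'
from h import *
f=lambda u,v:onz("top",190+(u+.5)/8-.5,150+(v+.5)/8-.5,120)
q=[f(*p) for p in((92,48),(250,48),(252,280),(97,280))]
for a in q:print(a,[(a-C)@ex,(a-C)@ey])
# grip geometry: project model points in both views for hypothesised pose
def proj(cam,p):
    fo,cx,cy,T=CAM[cam];c=T[:,:3].T@(p-T[:,3]);return cx+fo*c[0]/-c[2],cy-fo*c[1]/-c[2]
# grip edges at z=15 side silhouettes -> centreline from top view: intersect rays w/ height of grip axis at iterated x
def gp(u,v,z):return tc(u,v,z)
a=(gp(555,200,98)+gp(602,200,98))/2; b=(gp(573,300,78)+gp(615,300,78))/2
print("axis",a,b,"yaw",np.arctan2(*(a-b)[[1,0]]))
import cv2
im=cv2.imread("top_raw.png")[160:225,260:330]
cv2.imwrite("pics/g.png",cv2.resize(im,None,fx=9,fy=9,interpolation=cv2.INTER_CUBIC))
E
```

```text
[650.012 220.832 120.   ] [np.float64(-1.990617853814458), np.float64(-0.1285571153596573)]
[650.664 156.719 120.   ] [np.float64(-2.6210591945386765), np.float64(-64.24097880990742)]
[554.973 154.026 120.   ] [np.float64(-98.34656973466178), np.float64(-65.02039415099459)]
[554.36  216.323 120.   ] [np.float64(-97.71408059784905), np.float64(-2.7229120130839934)]
axis [ 578.172 -119.719   98.   ] [ 515.102 -131.669   78.   ] yaw 0.18725748475343013
```

View pics/g.png

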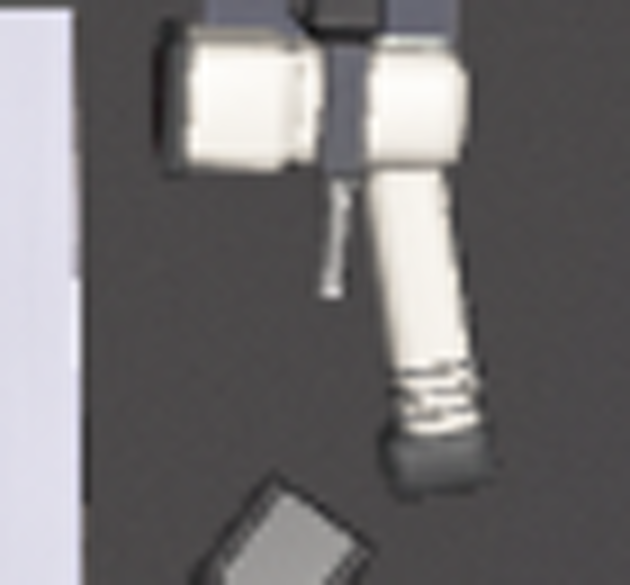

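The camera puts the parcel within about 2 mm of the stops, but the x contact hints at a larger gap. So I'll check it in the scene view. I'll also derive the grip pose and verify it by projecting its known points into that view.

```bash
cat >> h.py <<'E'
def proj(cam,p):
    f,cx,cy,T=CAM[cam];c=T[:,:3].T@(p-T[:,3]);return np.array([cx+f*c[0]/-c[2],cy-f*c[1]/-c[2]])
def gR(psi,t=np.radians(20)):
    e=np.array([np.cos(psi),np.sin(psi),0]);u=np.array([0,0,1.])
    return np.c_[np.cos(t)*e+np.sin(t)*u,np.cross(u,e),-np.sin(t)*e+np.cos(t)*u]
E
python3 - <<'E'
from h import *
import cv2
g=lambda u,v,z:onz("top",260+(u+.5)/9-.5,160+(v+.5)/9-.5,z)
G=np.array([551,-124,87.]);psi=0.19
for _ in range(6):
    R=gR(psi)
    h=lambda x:G[2]+np.sin(np.radians(20))*(x-G[0])/np.cos(psi)/np.cos(np.radians(20)) * np.cos(np.radians(20))/np.cos(np.radians(20))
    zz=[87+np.tan(np.radians(20))*(g(406,v,90)[0]-G[0]) for v in(190,350)]
    a,b=[(g(372+(v-180)*26/185,v,z)+g(440+(v-180)*28/185,v,z))/2 for v,z in zip((190,350),zz)]
    psi=np.arctan2(*(a-b)[[1,0]])
    R=gR(psi); tip=g(331,298,90)-R@[-14,33,8.5]
    G[0]=tip[0]; 
    k=(G[0]-b[0])/(a[0]-b[0]); ax=b+k*(a-b)   # axis point at y=-2
    G[1]=ax[1]+2*np.cos(psi)
print("psi",psi,"G",G,"from tip",tip)
c=R@[-91,1,0]+G; print("cap end pred",proj("top",c),"seen",260+437/9,160+495/9)
print("width",np.linalg.norm(g(374,200,92)-g(443,200,92)))
np.save("grip.npy",np.r_[G,psi])
fr=capture("scene")["frame"][:,:,::-1];cv2.imwrite("s4_raw.png",fr)
s=6;x0,y0=180,155
im=cv2.resize(fr[y0:y0+95,x0:x0+130],None,fx=s,fy=s,interpolation=cv2.INTER_CUBIC)
def mark(p,col):
    u=(proj("scene",p)-[x0,y0]+.5)*s-.5;cv2.drawMarker(im,tuple(int(round(t)) for t in u),col,0,9,1)
for l in([30,-2,0],[0,-2,15],[-76,-2,0],[-91,1,0],[-14,34,8],[0,31,0],[48,86,35],[48,-32,35]):mark(G+R@l,(0,0,255))
for q in((0,0,85),(8,8,85),(0,-32,85),(0,-65,85),(0,-220,85),(0,0,120),(0,-65,120),(-95,0,120),(-95,-65,120)):mark(cw(*q),(0,200,0))
cv2.imwrite("pics/s4.png",im)
E
```

```text
psi 0.18716585812797004 G [ 557.795 -120.006   87.   ] from tip [ 557.795 -120.34    86.801]
cap end pred [308.71  212.937] seen 308.55555555555554 215.0
width 25.182257709683924
```

View pics/s4.png

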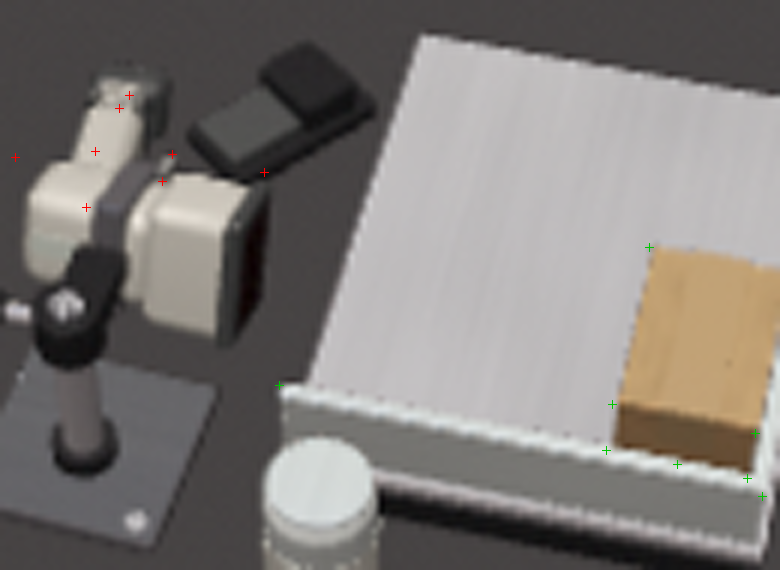

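The projected marks agree with the grip:
- The trigger tip falls on the blade end at (172,155).
- The two y estimates differ by only 0.3 mm.

For the parcel's squareness I'll measure sub-pixel edges against the stop in the stored top frame.

```bash
python3 - <<'E'
from h import *
import cv2
im=cv2.imread("t3_raw.png").astype(float); sat=im.max(2)-im.min(2); sat=cv2.GaussianBlur(sat,(1,1),0); br=im.mean(2)
def cross(a,lo,hi,up):
    s=a[lo:hi]; t=(s.max()+s.min())/2
    for i in range(len(s)-1):
        if (s[i]-t)*(s[i+1]-t)<=0 and (s[i+1]>s[i])==up:return lo+i+(t-s[i])/(s[i+1]-s[i])
rows=np.arange(159,183)
pts={}
pts["stopL_outer"]=[(cross(br[r],196,202,True),r,85) for r in range(175,215)]
pts["parcL"]=[(cross(sat[r],199,204,True),r,120) for r in rows]
pts["parcR"]=[(cross(sat[r],218,225,False),r,120) for r in rows]
pts["stopF_outer"]=[(c,cross(br[:,c],152,158,True),85) for c in range(225,265)]
pts["parcF"]=[(c,cross(sat[:,c],152,158,True),120) for c in range(203,220)]
pts["parcN"]=[(c,cross(br[:,c],182,187,False),120) for c in range(204,219)]
for n,p in pts.items():
    w=np.array([onz("top",*q) for q in p if None not in q])
    if len(w)<8:print(n,"few");continue
    d=w[:,:2]-w[:,:2].mean(0);ax=0 if n[-1] in"LR" or "L_" in n else 1
    k=np.polyfit(w[:,ax],w[:,1-ax],1);res=np.std(w[:,1-ax]-np.polyval(k,w[:,ax]))
    print(n,"slope",k[0],"at x=605/y=187:",np.polyval(k,605 if ax==0 else 187),"res",res)
E
```

```text
stopL_outer slope 0.0241607618240215 at x=605/y=187: 229.6207335115227 res 0.1297840830703552
parcL slope 0.018294565214895288 at x=605/y=187: 218.87913825148627 res 0.08634097980995947
parcR slope 0.025586002389936337 at x=605/y=187: 155.55889208137705 res 0.28032558493290916
stopF_outer slope -0.01106033148858574 at x=605/y=187: 659.0943495187641 res 0.05214453239314268
parcF slope -0.004066668767159913 at x=605/y=187: 650.4575318725247 res 0.6339436246142117
parcN slope -0.030120795381859716 at x=605/y=187: 554.9044578655693 res 0.18064673811402338
```

Squareness is good: the parcel is at 0.022 rad and the stop at 0.024. The gaps are about 1 to 2 mm in y and under 1 mm in x, within camera error. Next is the reader.

```bash
cat >> h.py <<'E'
g4=np.load("grip.npy");G=g4[:3];GR=gR(g4[3])
def gw(x,y,z): return G+GR@np.array([x,y,z])
def sidef(): return GR.T@get_state()["ft_force"]
E
python3 - <<'E'
from h import *
gripper_to(1.0,20)
p=gw(-3,3,150);o=best(p,-GR[:,2],GR[:,1]);reach(p,o);st("above")
hit=move_straight(gw(-3,3,3),velocity=100,threshold=12);st(f"at {hit}")
b=sidef();print("bias",b)
if not hit:
    gripper_to(0.0,20);st("sq");print("side",sidef()-b)
E
```

```text
opts [np.float64(0.58), np.float64(2.56)]
above 27.7 [ 504.562 -127.375  227.606] F [ 0.164 -0.115  0.104] w 1.001Traceback (most recent call last):
  File "<stdin>", line 4, in <module>
rig.IKError: the arm cannot follow that straight line within its joint ranges
```

```bash
python3 - <<'E'
from h import *
print(get_state()["joint_positions"])
for s in(1,-1):
  for z in(150,120,90,60,30,3):
    print(s,z,ik(gw(-3,3,z),rot(-GR[:,2],s*GR[:,1])))
E
```

```text
[-0.477  0.268  2.011  0.373  0.617 -2.513]
1 150 [-0.477  0.268  2.013  0.375  0.614 -2.516]
1 120 [-0.463  0.323  2.028  0.41   0.546 -2.547]
1 90 [-0.449  0.379  2.039  0.454  0.482 -2.587]
1 60 [-0.436  0.437  2.045  0.511  0.421 -2.638]
1 30 None
1 3 None
-1 150 [-0.477  0.268  2.013  0.375  0.614  0.626]
-1 120 [-0.463  0.323  2.028  0.41   0.546  0.595]
-1 90 [-0.449  0.379  2.039  0.454  0.482  0.555]
-1 60 [-0.436  0.437  2.045  0.511  0.421  0.504]
-1 30 [-0.424  0.496  2.047  0.582  0.365  0.438]
-1 3 [-0.413  0.55   2.045  0.662  0.32   0.363]
```

The first orientation runs into the last joint's range, so I'll use the half-turned one.

```bash
python3 - <<'E'
from h import *
o=rot(-GR[:,2],-GR[:,1]);reach(gw(-3,3,150),o);st("above")
b=sidef();print("bias",b)
hit=move_straight(gw(-3,3,3),velocity=100,threshold=12);st(f"at {hit}");print(sidef()-b)
if not hit:
    gripper_to(0.0,20);st("sq");print("side",sidef()-b)
E
```

```text
above 30.3 [ 504.122 -127.079  226.972] F [ 0.699 -0.165 -0.358] w 0.999
bias [ 0.494 -0.292 -0.561]
at False 31.9 [ 553.531 -117.858   89.227] F [ 0.43  -0.107 -0.685] w 0.999
[-0.35   0.107 -0.22 ]
sq 32.9 [ 551.878 -116.112   88.212] F [-6.67   7.121  2.641] w 0.43
side [-4.504  8.53   4.831]
```

Contact is made: the width is 40.9 mm (home is 40) and the side force is +8.5 N. I'll shift the hand along +y until that force goes.

```bash
python3 - <<'E'
from h import *
b=np.array([.14,-.18,-.78]);y=3.
for i in range(4):
    f=sidef()-b
    if abs(f[1])<1.5:break
    y+=np.clip(f[1]/4.5,-2,2);move_straight(gw(-3,y,3),velocity=30);print("y",y,"side",sidef()-b,"w",get_state()["gripper_width"])
gripper_to(0.0,25);st();print(sidef()-b, "tool in grip",GR.T@(get_state()["tool_pos"]-G))
wait(1.0);st("held");print(sidef()-b)
E
```

```text
y 4.870705314571431 side [-7.892 -2.283  2.08 ] w 0.42766558350475165
y 4.363436843731108 side [-6.976  1.586  2.764] w 0.4295779083557159
y 4.7157741803693245 side [-8.063 -1.393  3.807] w 0.4284446422588203
 33.8 [ 551.984 -115.982   88.2  ] F [-6.941 -2.633 -0.496] w 0.426
[-7.178 -1.115  2.814] tool in grip [-4.252  5.035  2.825]
held 34.8 [ 551.981 -115.996   88.203] F [-6.46  -2.571 -0.323] w 0.425
[-6.664 -1.145  2.811]
```

```bash
python3 - <<'E'
from h import *
import cv2
gripper_to(0.0,30);wait(0.8);st("30N");print(sidef())
gripper_to(1.0);wait(0.3);st("open")
move_straight(gw(-3,4.7,150),velocity=120);st("up")
p=get_state()["tool_pos"];reach([420,-330,300],rot(DN,np.array([0,-1.,0])));wait(.3);st()
c=capture("top");cv2.imwrite("t5_raw.png",c["frame"][:,:,::-1])
a=np.abs(c["frame"][:,:,::-1].astype(int)-cv2.imread("t3_raw.png")).max(2)
print("parcel/scale region diff",a[150:240,190:275].max(),"reader",a[160:225,275:325].max())
cv2.imwrite("pics/t5.png",cv2.resize(c["frame"][130:260,170:370,::-1],None,fx=4,fy=4,interpolation=cv2.INTER_CUBIC))
E
```

```text
30N 35.8 [ 551.988 -116.025   88.195] F [-7.257 -2.533 -0.4  ] w 0.424
[-7.28  -1.138  2.224]
open 37.2 [ 553.133 -116.091   88.794] F [-0.157  0.125  0.161] w 0.999
up 38.5 [ 503.7   -125.375  226.31 ] F [-0.195  0.067 -0.135] w 0.999
 39.8 [ 420.277 -329.307  299.839] F [-0.4    0.802  0.6  ] w 0.998
parcel/scale region diff 36 reader 208
```

View pics/t5.png

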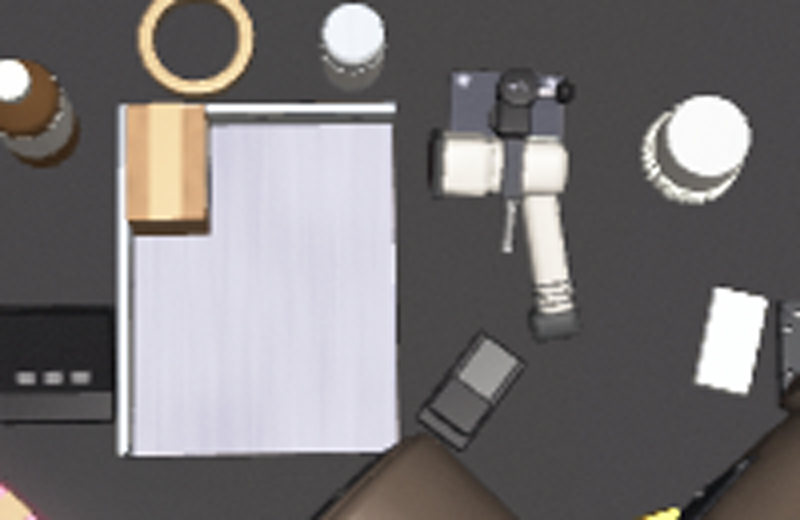

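The last picture shows the parcel in the corner at (126–208, 104–232) and the trigger blade back out at (507,250). The bystanders are where they were and the arm is clear, so I'm handing in.

```bash
python3 -c "
from rig import *
sign_off();print(get_state()['clock'])"
```

```text
the job is handed in; nothing more can be done
the job is handed in; nothing more can be done
```

The parcel is booked in and the job is handed in. It was at about 40 s of the 72 s allowed, and `sign_off` gave no verdict.

**Parcel:** I pushed it with two fingers against the left stop, then the far stop, then pressed it once more each way.
- **Contact:** both presses against the far stop ended in firm contact, and the second stopped within 0.1 mm of the first.
- **Squareness:** the camera edges put the parcel at 0.022 rad and the stop at 0.024 rad.
- **Label:** no camera could see it. I relied on the stated starting turn for it facing the reader.

**Scan:** I centred the jaws on the reader until the side force fell from 8.5 N to about 1 N. I then squeezed at 25 N and 30 N for about 2 s in total. The jaws closed to 40.3 mm against the 40 mm home width, which puts the trigger at roughly 0.24 rad. I then let go.

**Last picture:** the trigger blade was back out, the parcel had not moved, the bystanders in view were in place and the arm was clear.

**What disagreed or failed:**
- **Far gap:** the camera put it at about 0.6 mm, but the finger contact position suggested up to 5 mm. I trusted the camera and the repeat press.
- **Left gap:** the camera read it as 2 to 3 mm before allowing for edge blur, which is close to the 2.5 mm limit.
- **First reader approach:** it was refused because of the last joint's range, so I used the half-turned grasp instead.

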